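# Set the bauble sizing gauge to a sample and lock it

## Robot

A 7-joint arm with a two-finger parallel gripper is mounted at the origin on the work surface. World frame = base frame: x ahead of the robot, y to its left, z up, the work surface at z = 0. Lengths are in m, angles in rad, forces in N, time in s.
With the tool pointing down it reaches from about 0.425 to 0.875 m from the base axis. Payload 8.4 kg.
Tool frame: the origin (TCP) lies at the very end of the fingers, on their centre line; the grasp point (between the pads) lies 19 mm behind it; z points along the fingers, x is the direction in which the jaws open and shut, and the axes are right-handed (so a half turn about z gives the same grasp; the last joint's range is limited). The gripper opens to 85 mm and grips with 20 to 120 N. Pads are 22 mm wide; open, the fingers measure 114 mm over their backs; the gripper's body (76 mm by 85 mm) begins 54 mm behind the grasp point. The pads swing forward as they close: fully open they stand 13 mm farther back than shut.
Start: joints at [1.138, 0.333, 0.04, 1.465, -0.013, 1.343, -0.059], TCP at [0.213, -0.614, 0.231] pointing down, gripper open.
Joint ranges: [-2.58, 2.58], [-0.38, 2.09], [-1.3, 1.39], [0.25, 2.4], [-1.5, 4.64], [0.08, 2.09], [-2.65, 2.65]. Speed limits (rad/s): [2.22, 2.22, 2.79, 2.79, 3.14, 3.14, 3.14].

## Interface

Orientations are given as [roll, pitch, yaw] about the fixed x, y, z axes, in that order (R = Rz(yaw) Ry(pitch) Rx(roll)).
In Python, from plant import * gives the robot as it stands.
- The arm moves only by the tool servo_tool, never from a script. Its argument "motion" is a list of rows, each a list of 3 entries, a list of its own where there are three numbers: the shift along the world's x, y, z in mm, then the turn, a rotation vector about the world's x, y, z in degrees, then the finger opening in mm, from 0 to 85.4. A call has 1 to 10 rows; each row shifts and turns the pose as measured when the row begins; what a row does not reach is not made up. A row lasts 1/10 s, in which the tool goes at most 50 mm and 8.59 degrees, less where a joint would pass 70% of its speed; a pose out of reach is approached as far as the arm can. A call is refused whole if a number of a shift passes 50 or a number of a turn 8.59, either way. A call with a gripper value outside its range is refused whole. The fingers move at their own pace and stop on an object; the grip force is fixed at half the most. Time passes only in rows, so rows that do not move let the fingers close. It gives the time, the measured TCP pose, the force and the opening at its end, in the units of the state.
- get_obs(): the state, without advancing time (a new reading comes with each control period).
- read_camera(name): name is "scene" or "top" or "wrist"; returns the picture (384x512x3 uint8, red, green, blue); there is no depth.
- camera_model(name): a dict with "camera_matrix" (3x3 intrinsics, pixels), "D" ([k1, k2, p1, p2, k3] as OpenCV has them; the pictures are not rectified), "world_from_camera" (4x4, takes a point from camera to world coordinates); the wrist camera has in their place "tool_from_camera" (4x4, takes a point from camera to tool coordinates, whose origin is the TCP and whose axes are the tool frame's). Camera axes: x right, y up, looking along -z (the intrinsics and any distortion apply to the point x, -y, -z); pixel columns grow to the right and rows downward; lengths in m; the calibration is good to about 2 mm. A picture is of the moment at which its call begins: read the wrist's pose just before it. camera_model takes no time and is no camera call.
- finish_job(): hands the job in, once; it reports no verdict.
Trained networks look in the newest picture that a camera, given by its name, has taken for a name from the list of things; names that differ only in an ending like _2 or _b are one class to them, and where a whole thing is asked for, a point or a joint stands for the part that bears it (a point fixed in the world has none). Each returns a list of dicts, best first, with "score" (0 to 1); they miss things now and then, are a little off and sometimes report something else, mostly with a low value. They report only what shows in the picture. A call takes as long as a camera call. They do not tell look-alikes from the thing itself.
- look_for(camera, query): "rect" ([left, top, right, bottom] in pixels, round what is visible of it).
- outline_of(camera, query): "region" (384x512 bool, what is visible of it) and "rect" ([left, top, right, bottom] in pixels, round what is visible of it).
- landmark_of(camera, query): "location" ([column, row] in pixels: a listed point, or the origin of a listed thing).
The state is a dict: "time": time; "joint_positions": joint angles; "qvel": joint speeds; "joint_torque": joint torques, N m; "tool_pos": TCP position; "ee_rot": TCP orientation; "contact_force": force on the tool from outside, world axes, zero at the start; "wrist_torque": the same for the moment, N m; "gripper_width": opening from 0.0 (shut) to 1.0 (fully open).
Only numpy, scipy, OpenCV 4.12 (cv2) and the standard library are available. Lean on these libraries where they do the work, as an engineer would, in place of code of your own. Each camera call takes 0.05 s, during which the arm holds its last target. There are 200 camera calls.

## Task

Set the sizing gauge to the sample bauble lying in it: turn the black knob clockwise until the sprung jaw holds the bauble snugly against the fixed stop, its pad pushed in by about 3 mm and never hard enough to crack the glass. Then lock that setting by turning the knurled ring beneath the knob clockwise until you feel it bite and about 12 degrees further, no more. Let go, leaving the bauble held in the gauge and the things lying round about where they are.

Things in the scene. Friction and masses are not known exactly. Their poses are not given: they have to be found in the camera images.
- gauge: Grey base plate of the gauge, fixed to the bench, 110 (x) by 360 (y) by 18 mm high; origin at the centre of its underside, z up. The column with ring and knob stands at its (0, +100 mm); the bauble's bed, two low rails 39 mm apart, runs along its y from -140 to -15 mm; the jaw closes towards its -y. Apart from ring and knob, nothing within 60 mm of the column's axis is higher than 26 mm.
- knob_grip (a point): Centre of the black knob, on the column's axis, 75 mm above the bench. The knob is a round fluted cylinder, 40 mm across, from 61 to 87 mm above the bench. Turned clockwise (seen from above) it moves the jaw towards the bauble, 16 mm per radian. It starts at its anticlockwise end and needs 1.0 to 2.2 rad in all, so take it in more than one grasp.
- knob_top (a point): Centre of the knob's top face, on the axis, 87 mm above the bench. The knob turns against a steady friction of 0.25 N m and stays where it is left; once the pad presses on the bauble and the bauble on the stop, it springs back with 0.64 N m per radian of further turn, on top of the friction. A hand at rest on it feels this spring-back surely, the friction either way.
- ring_grip (a point): Centre of the aluminium lock ring, on the same axis, 45 mm above the bench, under the knob. The ring is round and knurled, 58 mm across, from 34 to 56 mm above the bench; between ring and knob is a gap of 5 mm. Turning it does not move the knob.
- ring_top (a point): Centre of the ring's top face, on the axis, 56 mm above the bench. It starts loose: clockwise it runs freely (0.06 N m) for 0.35 to 1.15 rad, different each time; then it bites: turning takes 0.45 N m of friction plus a spring-back of 1 N m per radian, which a hand at rest feels too. Let go, it stays. Tight at 0.1 to 0.4 rad past the bite, spoilt by more.
- shoe: Small brass brake shoe, 12 by 16 by 8 mm, low beside the column; origin at the centre of its underside, as built at (42, 100, 18 mm) of the gauge. It creeps in along the gauge's -x, 5 mm per radian that the ring is turned past its bite: not at all while the ring is loose, 0.5 to 2 mm when it is tight.
- pad: Square rubber pad, 36 by 36 mm, 5 mm thick, on a spring in front of the sliding jaw; origin at the centre of the face that meets the bauble, 48 mm above the bench; its axes are those of the gauge, so it closes along its -y. The spring gives 1 mm for each 2.5 N, at most 12 mm.
- bauble: Silver glass bauble, a sphere of 60 mm, 50 g, loose on the bed between pad and stop; origin at its centre. It lies 1 to 9 mm short of the stop, a dark steel block 36 mm wide and 50 mm high that is pinned at a different place along the bed each time; the jaw pushes the bauble up to it. It should be held with 2 to 13 N; more than 20 N cracks it.
- label_roll: Bystander: roll of white labels, 90 mm across, 50 mm high, standing on its end on the bench; origin at the centre of its underside.
- gift_box: Bystander: flat green carton, 110 by 160 by 28 mm, on the bench; origin at the centre of its underside.
- tape_core: Bystander: cardboard disc, 76 mm across, 24 mm high, on the bench; origin at the centre of its underside.
Not all that is in view belongs to the job. What is shaped like the bauble but green, purple or yellow is not meant.

How it is judged:
On the way, in this order (a step that is already met when the one before it is completed fails the run):
1. the jaw's pad holds the bauble snugly (2 to 13 N) (contact force between pad and bauble between 2 and 13 N), for 0.5 s.
2. the lock ring is tight (brake shoe drawn in at least 0.5 mm) (distance of shoe from where it was at the start of the episode above 0.0005 m), for 0.2 s.
At the end, for the whole second after the job is handed in: The pad presses on the bauble with 2 to 13 N, the brake shoe is drawn in 0.5 to 2 mm by the tightened ring (0.1 to 0.4 rad past its bite), and the bauble is at rest (all of step 1 and distance of shoe from where it was at the start of the episode between 0.0005 and 0.002 m and linear speed of bauble below 0.02 m/s); the robot touches nothing.
It fails at once if the bauble is cracked: the pad presses it with more than 20 N (contact force between pad and bauble above 20 N).
It fails at once if the lock ring is overtightened (brake shoe past 2 mm) (distance of shoe from where it was at the start of the episode above 0.002 m).
It fails at once if the label roll is shoved away (distance of label_roll from where it was at the start of the episode above 0.03 m).
It fails at once if the green carton is shoved away (distance of gift_box from where it was at the start of the episode above 0.03 m).
It fails at once if the cardboard disc is shoved away (distance of tape_core from where it was at the start of the episode above 0.03 m).
It also fails if it takes over 67 s, if anything falls off the work surface, if the arm or the gripper's body presses on something with over 40 N, if the wrist force passes 120 N, or if a joint passes its speed limit or range.

## Working session

There is one attempt and no reset: what is moved stays moved. The work goes in short steps, Python scripts to look and compute and a tool call to move; the robot and the scene stay as the last step left them, time stands still between calls to the robot, and variables do not carry over. Pictures are saved under pics/ and viewed, about 8 in all and at most 12, crops included, and the job is handed in when it is done.

Besides the shell and the picture viewer there is one more tool, called after ">>>" by a JSON object that holds its "fn" and its "kwargs", one argument or row to a line. servo_tool: Moves the arm, as the interface text tells. Its arguments: {"type":"object","properties":{"motion":{"type":"array","items":{"type":"array"}}},"required":["motion"]}

```bash
mkdir -p pics
cat > h.py <<'E'
from plant import *
import numpy as np, cv2
from scipy.spatial.transform import Rotation as R
def T_wc(n):
    m=camera_model(n)
    if 'world_from_camera' in m: return m,np.array(m['world_from_camera'])
    o=get_obs(); T=np.eye(4); T[:3,3]=o['tool_pos']; T[:3,:3]=R.from_euler('xyz',o['ee_rot']).as_matrix()
    return m,T@np.array(m['tool_from_camera'])
def pix2z(n,uv,z):
    m,T=T_wc(n)
    p=cv2.undistortPoints(np.array([[uv]],float),np.array(m['camera_matrix'],float),np.array(m['D'],float))[0,0]
    d=T[:3,:3]@np.array([p[0],-p[1],-1]); o=T[:3,3]
    return o+d*(z-o[2])/d[2]
E
python3 - <<'E'
from h import *
print(get_obs())
for n in ['scene','top']:
    im=read_camera(n); cv2.imwrite(f'pics/{n}0.png',im[:,:,::-1])
    for q,z in [('knob_top',.087),('ring_top',.056),('gauge',0),('bauble',.05),('pad',.048),('shoe',.018),('label_roll',0),('gift_box',0),('tape_core',0)]:
        for r in landmark_of(n,q)[:2]: print(n,q,round(r['score'],2),np.round(r['location']),np.round(pix2z(n,r['location'],z),3))
E
python3 -c "
import cv2,numpy as np
a=cv2.imread('pics/scene0.png');b=cv2.imread('pics/top0.png')
cv2.imwrite('pics/both.png',cv2.resize(np.hstack([a,b]),(800,300)))"
```

```text
{'time': 0.0, 'joint_positions': array([ 1.13780443,  0.33394363,  0.03989987,  1.46628919, -0.01337968,
        1.34329555, -0.05848691]), 'qvel': array([ 0.00106206, -0.00064666,  0.00012797, -0.00108917,  0.00044649,
       -0.00130713,  0.00127982]), 'joint_torque': array([ 4.88575406e-04, -6.58552837e+01,  1.36595082e+00, -4.05575287e+01,
        1.69495930e-02,  1.23654568e-02,  7.19538502e-05]), 'tool_pos': array([ 0.21275673, -0.61370417,  0.23039171]), 'ee_rot': array([ 3.14145007e+00,  1.66380542e-03, -1.23702896e+00]), 'contact_force': array([-0.4499165 ,  0.45526857, -0.1929168 ]), 'wrist_torque': array([-0.01844328, -0.01679908,  0.00077265]), 'gripper_width': 0.99903332827265}
scene knob_top 0.98 [265. 172.] [0.486 0.02  0.087]
scene knob_top 0.36 [383. 195.] [0.668 0.336 0.087]
scene ring_top 0.64 [262. 172.] [0.465 0.018 0.056]
scene gauge 0.63 [239. 195.] [ 0.492 -0.068  0.   ]
scene bauble 0.87 [252. 239.] [ 0.679 -0.077  0.05 ]
scene bauble 0.81 [212. 159.] [ 0.362 -0.122  0.05 ]
scene pad 0.38 [230. 193.] [ 0.506 -0.099  0.048]
scene shoe 0.44 [274. 192.] [0.526 0
[... 176 characters left out ...]
ne tape_core 0.56 [383. 194.] [0.624 0.387 0.   ]
scene tape_core 0.36 [264. 173.] [0.434 0.038 0.   ]
top knob_top 0.95 [252. 211.] [0.469 0.023 0.087]
top knob_top 0.35 [249. 197.] [0.511 0.032 0.087]
top ring_top 0.84 [253. 208.] [0.481 0.02  0.056]
top gauge 0.75 [284. 202.] [ 0.507 -0.079  0.   ]
top bauble 0.72 [317. 136.] [ 0.708 -0.18   0.05 ]
top bauble 0.67 [252. 207.] [0.483 0.021 0.05 ]
top pad 0.47 [293. 197.] [ 0.517 -0.104  0.048]
top shoe 0.55 [248. 196.] [0.523 0.037 0.018]
top label_roll 0.9 [133. 206.] [0.491 0.407 0.   ]
top gift_box 0.79 [390. 172.] [ 0.603 -0.428  0.   ]
top gift_box 0.72 [248. 196.] [0.523 0.037 0.   ]
top tape_core 0.97 [140. 167.] [0.617 0.389 0.   ]
```

View pics/top0.png

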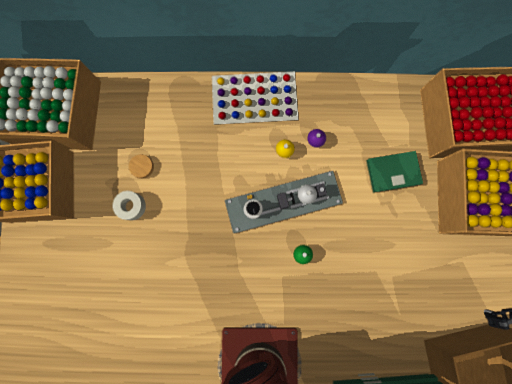

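The top view shows the gauge at about pixel (284,202). Its column and knob are at (253,210) and the silver bauble at (306,195), and the bystanders are well clear. Both cameras put the column near (0.475, 0.021).

>>> {"fn": "servo_tool", "kwargs": {
  "motion": [
    [[19,45,0],[0,0,8],85],
    [[19,45,0],[0,0,8],85],
    [[19,45,0],[0,0,8],85],
    [[19,45,0],[0,0,8],85],
    [[19,45,0],[0,0,8],85],
    [[19,45,0],[0,0,8],85],
    [[19,45,0],[0,0,8],85],
    [[19,45,0],[0,0,8],85],
    [[19,45,0],[0,0,8],85],
    [[19,45,0],[0,0,8],85]
  ]
}}

```text
time: 2.0
tool_pos: [0.4001, -0.1565, 0.2308]
ee_rot: [3.133, -0.003, 0.201]
contact_force: [2.0, -1.1, 1.1]
gripper_width: 0.992
```

>>> {"fn": "servo_tool", "kwargs": {
  "motion": [
    [[19,44,0],[0,0,8],85],
    [[19,44,0],[0,0,8],85],
    [[19,44,0],[0,0,8],85],
    [[15,38,0],[0,0,8],85],
    [[0,0,0],[0,0,0],85],
    [[0,0,0],[0,0,0],85]
  ]
}}

```text
time: 2.6
tool_pos: [0.4751, 0.0287, 0.2331]
ee_rot: [3.129, -0.008, 0.798]
contact_force: [-0.5, -0.8, 0.1]
gripper_width: 0.99
```

Run:
```python
from h import *
o=get_obs(); print(o['tool_pos'],o['ee_rot'],o['joint_positions'],o['wrist_torque'])
im=read_camera('wrist'); cv2.imwrite('pics/w1.png',im[:,:,::-1])
for q,z in [('knob_top',.087),('ring_top',.056),('shoe',.018),('bauble',.05)]:
    for r in landmark_of('wrist',q)[:2]: print(q,round(r['score'],2),np.round(r['location']),np.round(pix2z('wrist',r['location'],z),4))
for r in outline_of('wrist','knob_top')[:2]: print(r['score'],r['rect'])
```

```text
[0.475146   0.02871037 0.2331448 ] [ 3.12888455 -0.00783056  0.79837759] [ 0.50884216 -0.00304348 -0.65583342  1.85108903  0.00365743  1.27898578
  0.65029808] [-0.04870526 -0.021734   -0.04878932]
knob_top 0.67 [254. 180.] [0.4787 0.023  0.087 ]
ring_top 0.57 [251. 172.] [0.4746 0.0211 0.056 ]
shoe 0.52 [282. 183.] [0.5193 0.0315 0.018 ]
bauble 0.71 [190. 281.] [ 0.5243 -0.1413  0.05  ]
bauble 0.67 [ 88. 178.] [ 0.3466 -0.1224  0.05  ]
0.91 [158.5, 86.2, 321.9, 331.2]
0.61 [167.7, 257.0, 211.1, 304.7]
```

View pics/w1.png

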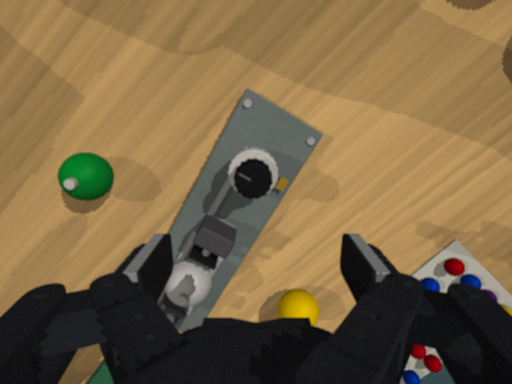

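The wrist view shows the knob's top at pixel (254,178) with the ring round it, the brass shoe at (282,184) and the bauble at (188,285). The axis is at about (0.4765, 0.022). I'll go down over the knob and also take out the small tilt.

>>> {"fn": "servo_tool", "kwargs": {
  "motion": [
    [[1,-6,-40],[0.2,0.8,0],85],
    [[0,0,-45],[0,0,0],85],
    [[0,0,-45],[0,0,0],85],
    [[0,0,0],[0,0,0],85],
    [[0,0,0],[0,0,0],85]
  ]
}}

```text
time: 3.4
tool_pos: [0.477, 0.0164, 0.1026]
ee_rot: [3.136, -0.003, 0.785]
contact_force: [1.3, 0.4, 0.6]
gripper_width: 0.994
```

Run:
```python
from h import *
o=get_obs(); print(o['tool_pos'],o['ee_rot'],o['wrist_torque'])
im=read_camera('wrist'); cv2.imwrite('pics/w2.png',im[:,:,::-1])
for q,z in [('knob_top',.087),('ring_top',.056)]:
    for r in landmark_of('wrist',q)[:2]: print(q,round(r['score'],2),np.round(r['location']),np.round(pix2z('wrist',r['location'],z),4))
g=im.mean(2)
```

```text
[0.47698359 0.01640728 0.10264776] [ 3.13621754e+00 -2.73057051e-03  7.85386262e-01] [ 0.01607706 -0.00741331  0.00345016]
knob_top 0.76 [263. 223.] [0.4785 0.021  0.087 ]
ring_top 0.83 [263. 204.] [0.4784 0.0224 0.056 ]
```

View pics/w2.png

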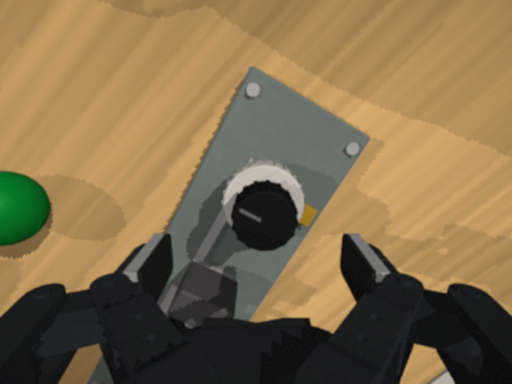

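The knob now shows centred at about (267,216), between the fingers. The axis is at (0.4785, 0.0215). I'll go down and close.

>>> {"fn": "servo_tool", "kwargs": {
  "motion": [
    [[2,5,-20],[0,0,0],85],
    [[0,0,-20],[0,0,0],85],
    [[0,0,0],[0,0,0],60],
    [[0,0,0],[0,0,0],50],
    [[0,0,0],[0,0,0],45],
    [[0,0,0],[0,0,0],30],
    [[0,0,0],[0,0,0],30],
    [[0,0,0],[0,0,0],30],
    [[0,0,0],[0,0,0],30],
    [[0,0,0],[0,0,0],30]
  ]
}}

```text
time: 4.55
tool_pos: [0.4829, 0.0178, 0.0733]
ee_rot: [3.123, -0.005, 0.782]
contact_force: [2.8, 0.0, -13.1]
gripper_width: 0.437
```

```bash
cat > s.py <<'E'
from h import *
o=get_obs(); print(o['time'],np.round(o['tool_pos'],4),np.round(o['ee_rot'],3),'T',np.round(o['wrist_torque'],3),'F',np.round(o['contact_force'],1),'w',round(o['gripper_width']*85.4,1),'j7',round(o['joint_positions'][6],2))
E
python3 s.py
```

```text
4.55 [0.4829 0.0178 0.0733] [ 3.123 -0.005  0.782] T [ 0.058 -0.761  0.063] F [  2.8   0.  -13.1] w 37.3 j7 0.52
```

Offset about 5 mm across the pads and it stands high, so I'll reopen and re-centre.

>>> {"fn": "servo_tool", "kwargs": {
  "motion": [
    [[0,0,0],[0,0,0],60],
    [[0,0,0],[0,0,0],60],
    [[0,0,0],[0,0,0],60],
    [[-4,4,-8],[0.4,0.8,0],60],
    [[0,0,0],[0,0,0],60],
    [[0,0,0],[0,0,0],60]
  ]
}}

```text
time: 5.15
tool_pos: [0.4812, 0.0225, 0.0683]
ee_rot: [3.135, -0.003, 0.781]
contact_force: [-0.3, -0.1, 0.6]
gripper_width: 0.702
```

```bash
python3 s.py
python3 - <<'E'
from h import *
im=read_camera('wrist'); cv2.imwrite('pics/w3.png',im[:,:,::-1])
E
```

```text
5.15 [0.4812 0.0225 0.0683] [ 3.135e+00 -3.000e-03  7.810e-01] T [ 0.047 -0.019 -0.012] F [-0.3 -0.1  0.6] w 60.0 j7 0.51
```

View pics/w3.png

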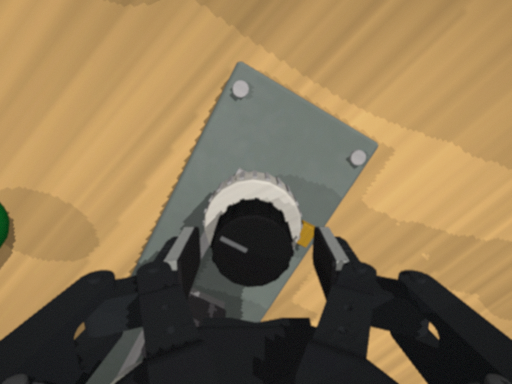

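The knob's top is centred near (252,242) with the fingers on either side of it. I'll turn that into a position.

Run:
```python
from h import *
print(pix2z('wrist',(252,242),.087))
for r in landmark_of('wrist','knob_top')[:1]: print(r['location'],pix2z('wrist',r['location'],.087))
```

```text
[0.47382153 0.02638367 0.087     ]
[250.7, 251.1] [0.47673806 0.02242364 0.087     ]
```

>>> {"fn": "servo_tool", "kwargs": {
  "motion": [
    [[-4,0,-6],[0.2,0.2,0],60],
    [[-1,0,-1],[0,0,0],60],
    [[0,0,0],[0,0,0],60]
  ]
}}

```text
time: 5.55
tool_pos: [0.4755, 0.0223, 0.0606]
ee_rot: [3.14, -0.002, 0.781]
contact_force: [0.8, 1.1, -0.6]
gripper_width: 0.7
```

```bash
python3 s.py
```

```text
5.55 [0.4755 0.0223 0.0606] [ 3.14e+00 -2.00e-03  7.81e-01] T [-0.031  0.015 -0.069] F [ 0.8  1.1 -0.6] w 59.8 j7 0.51
```

Good. A small nudge of +1.5 mm in x, then grip.

>>> {"fn": "servo_tool", "kwargs": {
  "motion": [
    [[1.5,0,0],[0,0,0],55],
    [[0,0,0],[0,0,0],50],
    [[0,0,0],[0,0,0],40],
    [[0,0,0],[0,0,0],30],
    [[0,0,0],[0,0,0],30],
    [[0,0,0],[0,0,0],30],
    [[0,0,0],[0,0,0],30]
  ]
}}

```text
time: 6.25
tool_pos: [0.4778, 0.0228, 0.0612]
ee_rot: [3.14, -0.004, 0.782]
contact_force: [-0.4, 0.5, 1.2]
gripper_width: 0.451
```

```bash
python3 s.py
```

```text
6.25 [0.4778 0.0228 0.0612] [ 3.14  -0.004  0.782] T [ 0.08   0.11  -0.036] F [-0.4  0.5  1.2] w 38.5 j7 0.51
```

A clean, unloaded grip. First I'll turn 40° clockwise, well short of the least that is needed.

>>> {"fn": "servo_tool", "kwargs": {
  "motion": [
    [[0,0,0],[0,0,-8],30],
    [[0,0,0],[0,0,-8],30],
    [[0,0,0],[0,0,-8],30],
    [[0,0,0],[0,0,-8],30],
    [[0,0,0],[0,0,-8],30],
    [[0,0,0],[0,0,0],30],
    [[0,0,0],[0,0,0],30]
  ]
}}

```text
time: 6.95
tool_pos: [0.4786, 0.0232, 0.0612]
ee_rot: [3.139, -0.005, 0.063]
contact_force: [0.0, 0.3, 0.8]
gripper_width: 0.45
```

```bash
python3 s.py
```

```text
6.95 [0.4786 0.0232 0.0612] [ 3.139 -0.005  0.063] T [ 0.064  0.143 -0.2  ] F [0.  0.3 0.8] w 38.5 j7 -0.19
```

>>> {"fn": "servo_tool", "kwargs": {
  "motion": [
    [[0,0,0],[0,0,-6],30],
    [[0,0,0],[0,0,0],30],
    [[0,0,0],[0,0,0],30]
  ]
}}

```text
time: 7.25
tool_pos: [0.4787, 0.0232, 0.0612]
ee_rot: [3.14, -0.006, -0.032]
contact_force: [0.9, -0.0, 0.8]
gripper_width: 0.45
```

```bash
python3 s.py;  python3 - <<'E'
from h import *
a=read_camera('scene'); cv2.imwrite('pics/s1.png',cv2.resize(a[140:240,170:310,::-1],None,fx=5,fy=5,interpolation=cv2.INTER_CUBIC))
E
```

```text
7.25 [0.4787 0.0232 0.0612] [ 3.14  -0.006 -0.032] T [ 0.148  0.144 -0.275] F [ 0.9 -0.   0.8] w 38.5 j7 -0.28
```

View pics/s1.png

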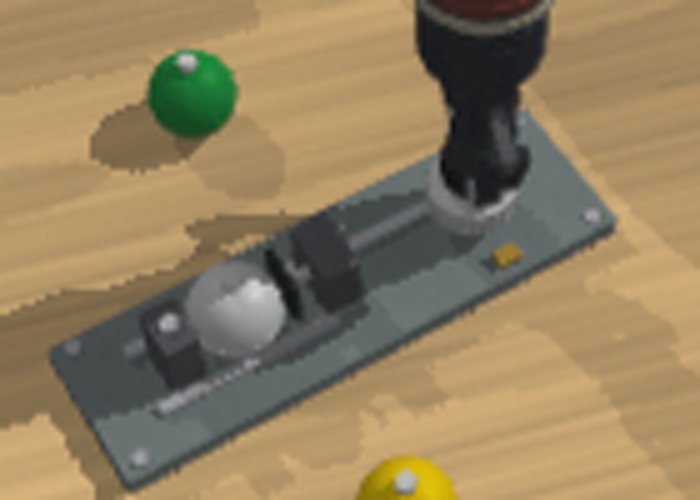

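In the crop the pad, at (282,285), is just short of the bauble and the bauble is nearly at the stop. I'll carry on in small steps with averaged torque readings.

```bash
cat >> s.py <<'E'
L=[]
for i in range(4):
    read_camera('scene'); L.append(get_obs()['wrist_torque'][2])
print('Tz avg',np.round(np.mean(L),3),np.round(L,3))
E
python3 s.py
```

```text
7.3 [0.4787 0.0231 0.0612] [ 3.14  -0.006 -0.033] T [ 0.091  0.088 -0.104] F [ 0.9 -0.2  0.4] w 38.3 j7 -0.29
Tz avg 0.031 [-0.033 -0.028  0.048  0.136]
```

>>> {"fn": "servo_tool", "kwargs": {
  "motion": [
    [[0,0,0],[0,0,-6],30],
    [[0,0,0],[0,0,0],30],
    [[0,0,0],[0,0,0],30]
  ]
}}

```text
time: 7.8
tool_pos: [0.4788, 0.0231, 0.0612]
ee_rot: [3.139, -0.006, -0.137]
contact_force: [0.6, -0.1, -0.1]
gripper_width: 0.451
```

```bash
python3 s.py
```

```text
7.8 [0.4788 0.0231 0.0612] [ 3.139 -0.006 -0.137] T [ 0.129  0.029 -0.193] F [ 0.6 -0.1 -0.1] w 38.5 j7 -0.39
Tz avg -0.068 [-0.073 -0.125 -0.069 -0.006]
```

>>> {"fn": "servo_tool", "kwargs": {
  "motion": [
    [[0,0,0],[0,0,-5],30],
    [[0,0,0],[0,0,0],30],
    [[0,0,0],[0,0,0],30]
  ]
}}

```text
time: 8.3
tool_pos: [0.4789, 0.0231, 0.0612]
ee_rot: [3.139, -0.006, -0.222]
contact_force: [1.0, -0.9, 0.6]
gripper_width: 0.452
```

```bash
python3 s.py
```

```text
8.3 [0.4789 0.0231 0.0612] [ 3.139 -0.006 -0.222] T [ 0.106  0.061 -0.233] F [ 1.  -0.9  0.6] w 38.6 j7 -0.47
Tz avg -0.111 [-0.194 -0.092 -0.105 -0.055]
```

>>> {"fn": "servo_tool", "kwargs": {
  "motion": [
    [[0,0,0],[0,0,-5],30],
    [[0,0,0],[0,0,0],30],
    [[0,0,0],[0,0,0],30]
  ]
}}

```text
time: 8.8
tool_pos: [0.479, 0.0231, 0.0612]
ee_rot: [3.139, -0.006, -0.308]
contact_force: [0.4, 0.3, 0.2]
gripper_width: 0.449
```

```bash
sed -i 's/range(4)/range(8)/' s.py; python3 s.py;python3 - <<'E'
from h import *
a=read_camera('scene'); cv2.imwrite('pics/s2.png',cv2.resize(a[160:230,180:280,::-1],None,fx=7,fy=7,interpolation=cv2.INTER_CUBIC))
E
```

```text
8.8 [0.479  0.0231 0.0612] [ 3.139 -0.006 -0.308] T [ 0.116  0.022 -0.115] F [0.4 0.3 0.2] w 38.4 j7 -0.56
Tz avg -0.021 [-0.159 -0.095 -0.092 -0.072  0.011  0.041  0.085  0.116]
```

View pics/s2.png

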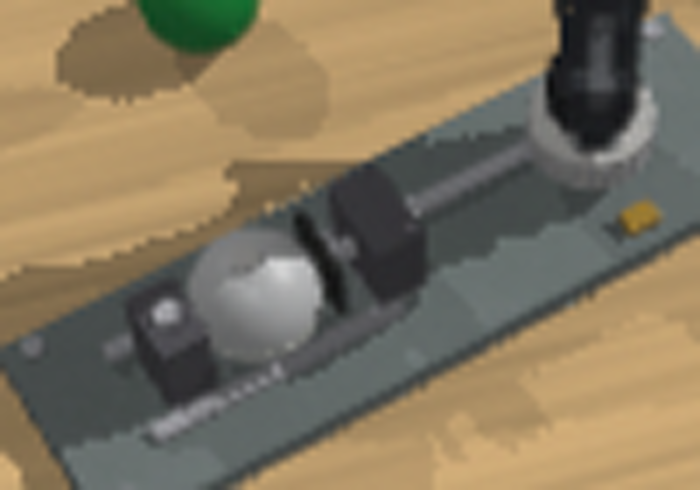

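The pad, at (320,265) in the crop, now just about meets the bauble. Readings at rest wander within the friction band, so from here I'll read the torque while the knob is turning.

```bash
sed -i '/^L=/,$d' s.py; cat s.py | tail -1 | cut -c1-30
```

```text
o=get_obs(); print(o['time'],n
```

>>> {"fn": "servo_tool", "kwargs": {
  "motion": [
    [[0,0,0],[0,0,-3],30],
    [[0,0,0],[0,0,-3],30]
  ]
}}

```text
time: 9.45
tool_pos: [0.4791, 0.0231, 0.0612]
ee_rot: [3.139, -0.007, -0.415]
contact_force: [1.4, 0.1, -0.9]
gripper_width: 0.451
```

```bash
python3 s.py
```

```text
9.45 [0.4791 0.0231 0.0612] [ 3.139 -0.007 -0.415] T [ 0.094 -0.037  0.403] F [ 1.4  0.1 -0.9] w 38.6 j7 -0.66
```

>>> {"fn": "servo_tool", "kwargs": {
  "motion": [
    [[0,0,0],[0,0,-3],30],
    [[0,0,0],[0,0,-3],30]
  ]
}}

```text
time: 9.65
tool_pos: [0.4792, 0.023, 0.0612]
ee_rot: [3.139, -0.007, -0.522]
contact_force: [0.7, -0.3, 1.0]
gripper_width: 0.447
```

```bash
python3 s.py
```

```text
9.65 [0.4792 0.023  0.0612] [ 3.139 -0.007 -0.522] T [ 0.062 -0.055  0.416] F [ 0.7 -0.3  1. ] w 38.2 j7 -0.77
```

>>> {"fn": "servo_tool", "kwargs": {
  "motion": [
    [[0,0,0],[0,0,0],30],
    [[0,0,0],[0,0,0],30],
    [[0,0,0],[0,0,0],30]
  ]
}}

```text
time: 9.95
tool_pos: [0.4792, 0.023, 0.0612]
ee_rot: [3.139, -0.007, -0.52]
contact_force: [-0.3, 1.3, -0.2]
gripper_width: 0.45
```

```bash
python3 s.py
```

```text
9.95 [0.4792 0.023  0.0612] [ 3.139 -0.007 -0.52 ] T [ 0.173  0.007 -0.066] F [-0.3  1.3 -0.2] w 38.5 j7 -0.77
```

>>> {"fn": "servo_tool", "kwargs": {
  "motion": [
    [[0,0,0],[0,0,0.5],30],
    [[0,0,0],[0,0,0.5],30]
  ]
}}

```text
time: 10.15
tool_pos: [0.4792, 0.023, 0.0612]
ee_rot: [3.139, -0.007, -0.501]
contact_force: [0.7, 0.7, -0.3]
gripper_width: 0.449
```

```bash
python3 s.py
```

```text
10.15 [0.4792 0.023  0.0612] [ 3.139 -0.007 -0.501] T [ 0.131  0.008 -0.15 ] F [ 0.7  0.7 -0.3] w 38.4 j7 -0.75
```

>>> {"fn": "servo_tool", "kwargs": {
  "motion": [
    [[0,0,0],[0,0,-1],30],
    [[0,0,0],[0,0,-1],30]
  ]
}}

```text
time: 10.35
tool_pos: [0.4792, 0.023, 0.0612]
ee_rot: [3.139, -0.007, -0.536]
contact_force: [1.1, -1.0, -0.6]
gripper_width: 0.448
```

```bash
python3 s.py
python3 - <<'E'
from h import *
a=read_camera('scene'); cv2.imwrite('pics/s3.png',cv2.resize(a[160:230,180:280,::-1],None,fx=7,fy=7,interpolation=cv2.INTER_CUBIC))
E
```

```text
10.35 [0.4792 0.023  0.0612] [ 3.139 -0.007 -0.536] T [ 0.111 -0.028  0.411] F [ 1.1 -1.  -0.6] w 38.3 j7 -0.78
```

View pics/s3.png

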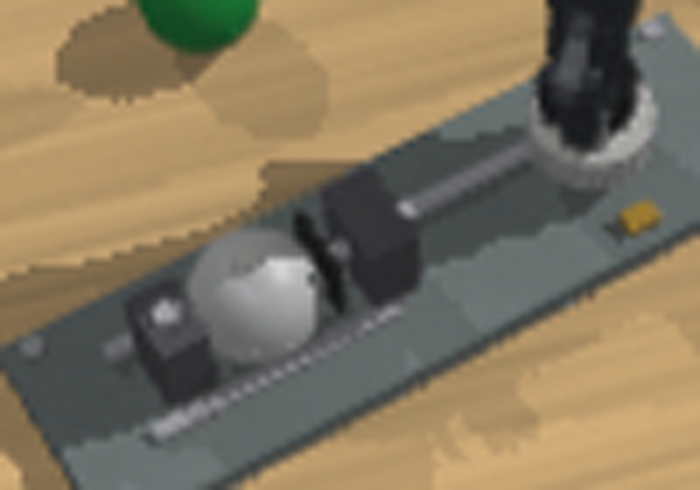

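Between the last two crops the pad stayed put, at about (320,262), while the jaw block moved. So the pad is being pushed in. The torques, +0.41 going clockwise and −0.15 going back, give a spring-back of about 0.13 N m, or roughly 3 mm. I'll cross-check that with the saved pictures.

```bash
python3 - <<'E'
from h import *
m,T=T_wc('scene'); K=np.array(m['camera_matrix']); 
def proj(p):
    q=np.linalg.inv(T)@np.append(p,1); return cv2.projectPoints(np.array([[q[0],-q[1],-q[2]]]),np.zeros(3),np.zeros(3),K,np.array(m['D']))[0].ravel()
a=proj([.52,-.09,.05]); th=0.29
print('px per mm along -y gauge (x7):',7*(proj([.52+.01*np.sin(th),-.09-.01*np.cos(th),.05])-a)/10)
s1=cv2.resize(cv2.imread('pics/s1.png',0),None,fx=1.4,fy=1.4)[140:,70:][:490,:700].astype(np.float32)
S=[s1]+[cv2.imread(f'pics/s{i}.png',0).astype(np.float32) for i in (2,3)]
for nm,(x0,y0,x1,y1) in {'stop':(125,280,175,390),'bauble':(195,240,255,350),'pad':(302,215,328,290),'jaw':(355,175,425,300)}.items():
    for i,j in((0,1),(1,2)):
        w=14; r=cv2.matchTemplate(S[i][y0-w:y1+w,x0-w:x1+w],S[j][y0:y1,x0:x1],cv2.TM_CCOEFF_NORMED)
        _,v,_,l=cv2.minMaxLoc(r); print(nm,i+1,j+1,'moved',w-l[0],w-l[1],round(v,3))
E
python3 s.py
```

```text
px per mm along -y gauge (x7): [-1.94014842  1.04893014]
stop 1 2 moved 0 0 1.0
stop 2 3 moved 0 0 0.992
bauble 1 2 moved -1 1 0.979
bauble 2 3 moved 0 0 0.999
pad 1 2 moved -6 0 0.989
pad 2 3 moved -2 -3 0.956
jaw 1 2 moved -9 4 0.916
jaw 2 3 moved -7 4 0.951
10.4 [0.4792 0.023  0.0612] [ 3.139 -0.007 -0.537] T [ 0.118 -0.044  0.3  ] F [ 1.2 -1.3 -0.2] w 38.3 j7 -0.78
```

>>> {"fn": "servo_tool", "kwargs": {
  "motion": [
    [[0,0,0],[0,0,1],30],
    [[0,0,0],[0,0,1],30],
    [[0,0,0],[0,0,1],30]
  ]
}}

```text
time: 10.7
tool_pos: [0.4792, 0.0231, 0.0612]
ee_rot: [3.139, -0.007, -0.482]
contact_force: [0.2, 0.4, -0.9]
gripper_width: 0.45
```

```bash
python3 s.py
```

```text
10.7 [0.4792 0.0231 0.0612] [ 3.139 -0.007 -0.482] T [ 0.173  0.037 -0.13 ] F [ 0.2  0.4 -0.9] w 38.4 j7 -0.73
```

>>> {"fn": "servo_tool", "kwargs": {
  "motion": [
    [[0,0,0],[0,0,-1],30],
    [[0,0,0],[0,0,-1],30]
  ]
}}

```text
time: 10.9
tool_pos: [0.4792, 0.023, 0.0612]
ee_rot: [3.139, -0.007, -0.517]
contact_force: [1.3, -0.3, 0.1]
gripper_width: 0.447
```

```bash
python3 s.py
```

```text
10.9 [0.4792 0.023  0.0612] [ 3.139 -0.007 -0.517] T [ 0.085 -0.068  0.455] F [ 1.3 -0.3  0.1] w 38.1 j7 -0.76
```

The estimates agree on 3 to 4.5 mm. I'll back off about 2.5°, hold for 0.6 s and release.

>>> {"fn": "servo_tool", "kwargs": {
  "motion": [
    [[0,0,0],[0,0,1.3],30],
    [[0,0,0],[0,0,1.2],30],
    [[0,0,0],[0,0,0],30],
    [[0,0,0],[0,0,0],30],
    [[0,0,0],[0,0,0],30],
    [[0,0,0],[0,0,0],30],
    [[0,0,0],[0,0,0],30],
    [[0,0,0],[0,0,0],30]
  ]
}}

```text
time: 11.7
tool_pos: [0.4792, 0.023, 0.0612]
ee_rot: [3.139, -0.007, -0.471]
contact_force: [0.7, 1.2, -1.1]
gripper_width: 0.45
```

```bash
python3 s.py
```

```text
11.7 [0.4792 0.023  0.0612] [ 3.139 -0.007 -0.471] T [ 0.165  0.035 -0.019] F [ 0.7  1.2 -1.1] w 38.4 j7 -0.72
```

>>> {"fn": "servo_tool", "kwargs": {
  "motion": [
    [[0,0,0],[0,0,0],50],
    [[0,0,0],[0,0,0],85],
    [[0,0,0],[0,0,0],85],
    [[0,0,0],[0,0,0],85],
    [[0,0,0],[0,0,0],85]
  ]
}}

```text
time: 12.2
tool_pos: [0.4788, 0.0228, 0.061]
ee_rot: [3.138, -0.007, -0.471]
contact_force: [-0.1, -0.1, -0.0]
gripper_width: 0.992
```

```bash
python3 s.py
```

```text
12.2 [0.4788 0.0228 0.061 ] [ 3.138 -0.007 -0.471] T [ 0.032  0.03  -0.012] F [-0.1 -0.1 -0. ] w 84.7 j7 -0.72
```

>>> {"fn": "servo_tool", "kwargs": {
  "motion": [
    [[0,0,0],[0,0,8],85],
    [[0,0,0],[0,0,8],85],
    [[0,0,0],[0,0,8],85],
    [[0,0,0],[0,0,8],85],
    [[0,0,0],[0,0,8],85],
    [[0,0,0],[0,0,8],85],
    [[0,0,0],[0,0,8],85],
    [[0,0,0],[0,0,8],85],
    [[0,0,0],[0,0,8],85],
    [[0,0,0],[0,0,0],85]
  ]
}}

```text
time: 13.2
tool_pos: [0.4788, 0.0228, 0.0613]
ee_rot: [3.138, -0.007, 0.836]
contact_force: [0.7, -0.1, 0.0]
gripper_width: 0.993
```

```bash
python3 s.py
```

```text
13.2 [0.4788 0.0228 0.0613] [ 3.138 -0.007  0.836] T [ 0.012  0.009 -0.008] F [ 0.7 -0.1  0. ] w 84.8 j7 0.56
```

>>> {"fn": "servo_tool", "kwargs": {
  "motion": [
    [[0,0,-15],[0,0,0],85],
    [[0,0,-14],[0,0,0],85],
    [[0,0,-4],[0,0,0],85],
    [[0,0,0],[0,0,0],75],
    [[0,0,0],[0,0,0],70]
  ]
}}

```text
time: 13.7
tool_pos: [0.4791, 0.0228, 0.0271]
ee_rot: [3.138, -0.007, 0.822]
contact_force: [0.7, -0.2, 0.1]
gripper_width: 0.821
```

```bash
python3 s.py
```

```text
13.7 [0.4791 0.0228 0.0271] [ 3.138 -0.007  0.822] T [-0.044  0.074 -0.047] F [ 0.7 -0.2  0.1] w 70.1 j7 0.51
```

>>> {"fn": "servo_tool", "kwargs": {
  "motion": [
    [[0,0,2],[0,0,0],68],
    [[0,0,0],[0,0,0],62],
    [[0,0,0],[0,0,0],58],
    [[0,0,0],[0,0,0],50],
    [[0,0,0],[0,0,0],45],
    [[0,0,0],[0,0,0],45],
    [[0,0,0],[0,0,0],45]
  ]
}}

```text
time: 14.4
tool_pos: [0.4788, 0.022, 0.0307]
ee_rot: [3.137, -0.006, 0.82]
contact_force: [0.1, -0.1, -1.7]
gripper_width: 0.66
```

```bash
python3 s.py; grep -q scene0 /dev/null
python3 - <<'E'
from h import *
a=read_camera('scene'); cv2.imwrite('pics/s4.png',a[:,:,::-1])
for r in landmark_of('scene','shoe')[:1]: print(r)
E
```

```text
14.4 [0.4788 0.022  0.0307] [ 3.137 -0.006  0.82 ] T [-0.016  0.013  0.029] F [ 0.1 -0.1 -1.7] w 56.4 j7 0.51
{'location': [270.3, 193.1], 'score': 0.41}
```

>>> {"fn": "servo_tool", "kwargs": {
  "motion": [
    [[0,0,0],[0,0,-6],45],
    [[0,0,0],[0,0,-6],45],
    [[0,0,0],[0,0,-3],45]
  ]
}}

```text
time: 14.8
tool_pos: [0.4787, 0.022, 0.0307]
ee_rot: [3.137, -0.006, 0.55]
contact_force: [-0.1, -0.5, -1.5]
gripper_width: 0.66
```

```bash
python3 s.py
```

```text
14.8 [0.4787 0.022  0.0307] [ 3.137 -0.006  0.55 ] T [0.01  0.121 0.044] F [-0.1 -0.5 -1.5] w 56.4 j7 0.25
```

>>> {"fn": "servo_tool", "kwargs": {
  "motion": [
    [[0,0,0],[0,0,-2.5],45],
    [[0,0,0],[0,0,-2.5],45]
  ]
}}

```text
time: 15.0
tool_pos: [0.4787, 0.0219, 0.0307]
ee_rot: [3.137, -0.006, 0.458]
contact_force: [0.0, -0.7, -0.4]
gripper_width: 0.66
```

```bash
python3 s.py
```

```text
15.0 [0.4787 0.0219 0.0307] [ 3.137 -0.006  0.458] T [-0.067  0.032  0.029] F [ 0.  -0.7 -0.4] w 56.3 j7 0.16
```

Still loose at 0.36 rad. More 5° steps.

>>> {"fn": "servo_tool", "kwargs": {
  "motion": [
    [[0,0,0],[0,0,-2.5],45],
    [[0,0,0],[0,0,-2.5],45]
  ]
}}

```text
time: 15.2
tool_pos: [0.4787, 0.0219, 0.0307]
ee_rot: [3.137, -0.005, 0.367]
contact_force: [-1.1, -0.2, 0.4]
gripper_width: 0.66
```

```bash
python3 s.py
```

```text
15.2 [0.4787 0.0219 0.0307] [ 3.137 -0.005  0.367] T [-0.03   0.082  0.077] F [-1.1 -0.2  0.4] w 56.3 j7 0.08
```

>>> {"fn": "servo_tool", "kwargs": {
  "motion": [
    [[0,0,0],[0,0,-2.5],45],
    [[0,0,0],[0,0,-2.5],45]
  ]
}}

```text
time: 15.4
tool_pos: [0.4787, 0.0219, 0.0307]
ee_rot: [3.137, -0.005, 0.277]
contact_force: [-0.2, -0.1, -1.4]
gripper_width: 0.658
```

```bash
python3 s.py
```

```text
15.4 [0.4787 0.0219 0.0307] [ 3.137 -0.005  0.277] T [-0.035  0.049  0.093] F [-0.2 -0.1 -1.4] w 56.2 j7 -0.01
```

>>> {"fn": "servo_tool", "kwargs": {
  "motion": [
    [[0,0,0],[0,0,-2.5],45],
    [[0,0,0],[0,0,-2.5],45]
  ]
}}

```text
time: 15.6
tool_pos: [0.4787, 0.0219, 0.0307]
ee_rot: [3.137, -0.005, 0.186]
contact_force: [-0.9, -0.1, -0.3]
gripper_width: 0.656
```

```bash
python3 s.py
```

```text
15.6 [0.4787 0.0219 0.0307] [ 3.137 -0.005  0.186] T [-0.042  0.026  0.078] F [-0.9 -0.1 -0.3] w 56.0 j7 -0.1
```

>>> {"fn": "servo_tool", "kwargs": {
  "motion": [
    [[0,0,0],[0,0,-2.5],45],
    [[0,0,0],[0,0,-2.5],45]
  ]
}}

```text
time: 15.8
tool_pos: [0.4788, 0.0219, 0.0307]
ee_rot: [3.136, -0.005, 0.095]
contact_force: [-0.8, -0.2, -1.3]
gripper_width: 0.66
```

```bash
python3 s.py
```

```text
15.8 [0.4788 0.0219 0.0307] [ 3.136 -0.005  0.095] T [-0.045  0.06   0.056] F [-0.8 -0.2 -1.3] w 56.3 j7 -0.19
```

>>> {"fn": "servo_tool", "kwargs": {
  "motion": [
    [[0,0,0],[0,0,-2.5],45],
    [[0,0,0],[0,0,-2.5],45]
  ]
}}

```text
time: 16.0
tool_pos: [0.4787, 0.0219, 0.0307]
ee_rot: [3.136, -0.005, 0.004]
contact_force: [-0.8, -0.4, -1.5]
gripper_width: 0.656
```

```bash
python3 s.py
```

```text
16.0 [0.4787 0.0219 0.0307] [ 3.136 -0.005  0.004] T [-0.076  0.109  0.049] F [-0.8 -0.4 -1.5] w 56.0 j7 -0.28
```

>>> {"fn": "servo_tool", "kwargs": {
  "motion": [
    [[0,0,0],[0,0,-2.5],45],
    [[0,0,0],[0,0,-2.5],45]
  ]
}}

```text
time: 16.2
tool_pos: [0.4787, 0.0219, 0.0307]
ee_rot: [3.136, -0.005, -0.085]
contact_force: [0.5, -0.6, -1.3]
gripper_width: 0.661
```

```bash
python3 s.py
```

```text
16.2 [0.4787 0.0219 0.0307] [ 3.136 -0.005 -0.085] T [-0.094  0.055  0.542] F [ 0.5 -0.6 -1.3] w 56.4 j7 -0.36
```

It bites between yaw 0.004 and −0.085. I'll turn about 9° more.

>>> {"fn": "servo_tool", "kwargs": {
  "motion": [
    [[0,0,0],[0,0,-3],45],
    [[0,0,0],[0,0,-3],45],
    [[0,0,0],[0,0,-3],45]
  ]
}}

```text
time: 16.5
tool_pos: [0.4787, 0.0218, 0.0307]
ee_rot: [3.135, -0.005, -0.245]
contact_force: [-0.0, -0.7, -1.2]
gripper_width: 0.661
```

```bash
python3 s.py
```

```text
16.5 [0.4787 0.0218 0.0307] [ 3.135 -0.005 -0.245] T [-0.163  0.059  0.715] F [-0.  -0.7 -1.2] w 56.4 j7 -0.52
```

>>> {"fn": "servo_tool", "kwargs": {
  "motion": [
    [[0,0,0],[0,0,0],45],
    [[0,0,0],[0,0,0],45],
    [[0,0,0],[0,0,0],45]
  ]
}}

```text
time: 16.8
tool_pos: [0.4786, 0.0218, 0.0306]
ee_rot: [3.134, -0.005, -0.242]
contact_force: [-0.1, -1.2, -1.8]
gripper_width: 0.658
```

```bash
python3 s.py
```

```text
16.8 [0.4786 0.0218 0.0306] [ 3.134 -0.005 -0.242] T [-0.096  0.09   0.268] F [-0.1 -1.2 -1.8] w 56.2 j7 -0.52
```

The torque rose to 0.715 N m, so it is about 0.2 to 0.25 rad past the bite. I'll release and rise clear.

>>> {"fn": "servo_tool", "kwargs": {
  "motion": [
    [[0,0,0],[0,0,0],65],
    [[0,0,0],[0,0,0],85],
    [[0,0,0],[0,0,0],85],
    [[0,0,0],[0,0,0],85],
    [[0,0,20],[0,0,0],85],
    [[0,0,40],[0,0,0],85],
    [[0,0,45],[0,0,0],85],
    [[0,0,45],[0,0,0],85],
    [[0,0,0],[0,0,0],85],
    [[0,0,0],[0,0,0],85]
  ]
}}

```text
time: 17.8
tool_pos: [0.4776, 0.0224, 0.1868]
ee_rot: [3.136, -0.005, -0.241]
contact_force: [-0.6, 0.8, -0.1]
gripper_width: 0.998
```

```bash
python3 s.py
python3 - <<'E'
from h import *
a=read_camera('scene'); cv2.imwrite('pics/s5.png',cv2.resize(a[140:240,170:310,::-1],None,fx=5,fy=5,interpolation=cv2.INTER_CUBIC))
S=[cv2.imread('pics/s3.png',0),cv2.resize(a[160:230,180:280,::-1],None,fx=7,fy=7,interpolation=cv2.INTER_CUBIC)]
S[1]=cv2.cvtColor(S[1],cv2.COLOR_BGR2GRAY)
for nm,(x0,y0,x1,y1) in {'stop':(125,280,175,390),'bauble':(195,240,255,350),'pad':(302,215,328,290),'jaw':(355,175,425,300)}.items():
    w=14; r=cv2.matchTemplate(S[0][y0-w:y1+w,x0-w:x1+w],S[1][y0:y1,x0:x1],cv2.TM_CCOEFF_NORMED)
    _,v,_,l=cv2.minMaxLoc(r); print(nm,'moved since s3',w-l[0],w-l[1],round(v,3))
E
```

```text
17.8 [0.4776 0.0224 0.1868] [ 3.136 -0.005 -0.241] T [-0.008  0.043 -0.013] F [-0.6  0.8 -0.1] w 85.2 j7 -0.4
stop moved since s3 1 1 0.811
bauble moved since s3 4 -2 0.608
pad moved since s3 -1 -4 0.873
jaw moved since s3 1 0 0.839
```

View pics/s5.png

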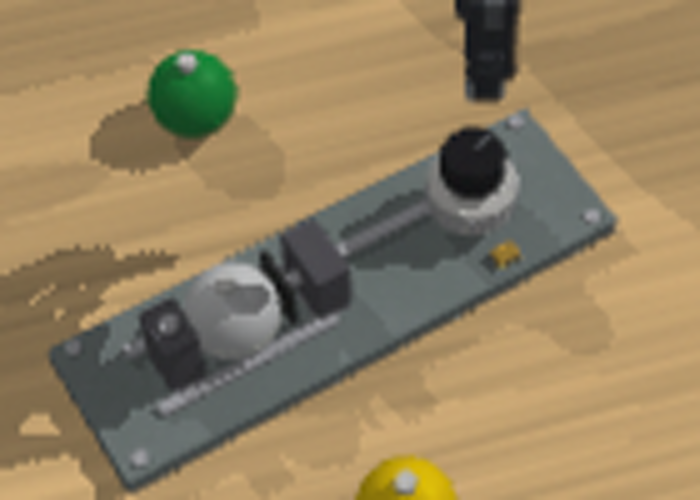

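The bauble, at about (235,310), sits between the stop and the pad, with the pad pushed in towards the jaw. The knob hasn't turned since I let go, the gripper is clear and the bystanders weren't touched. I'll hand it in.

```bash
python3 -c "
from plant import *
print(finish_job())"
```

```text
the job is handed in; nothing more can be done
None
```

I set the gauge to the bauble, locked the ring and handed the job in at about 18 s. No verdict came back.

**Knob:** I turned it about 1.25 rad clockwise in one grasp, not the several you suggested, because the wrist had the range. The first grip landed about 5 mm off-centre, so I reopened and re-centred before turning anything.
- Torque readings going clockwise and back averaged 0.13 and 0.16 N m of spring-back, or 3.3 to 4 mm of pad travel.
- The pictures gave about 3 to 5 mm.
- I then backed off about 2.5°, so I expect about 3 to 3.5 mm, or 8 N.

**Lock ring:** It ran free for about 0.8 rad and bit between 0.82 and 0.90 rad. I turned about 9° more, which leaves it an estimated 0.2 to 0.25 rad past the bite. The last torque while turning was 0.715 N m, which agrees.

**Last checks:**
- The final picture shows the bauble between stop and pad, and the gripper open and clear with about zero force on it.
- I did not re-photograph the bystanders at the end, but the arm stayed well away from them.
- **Pad position:** comparing pictures after letting go was inconclusive, because shadows and lighting changed. The pad and jaw matched only moderately (0.84 to 0.87) and the bauble poorly (0.61).
- **Brake shoe:** I did not measure its travel directly, so how tight the ring is rests on torque and angle alone.

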